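Change over the feed on a water manifold

ROBOT

A 6-joint arm with a two-finger parallel gripper is mounted at the origin on a cart in front of the work surface, level with it; the furniture and walls round the work are solid. World frame = base frame: x ahead of the robot, y to its left, z up, the work surface at z = 0. Lengths are in m, angles in degrees, forces in N, time in s.
With the tool pointing down it reaches from about 0.25 to 0.725 m from the base axis. Payload 9.7 kg.
Tool frame: the origin (TCP) lies midway between the tips of the shut fingers; the grasp point (between the pads) lies 19 mm behind it; z points along the fingers, y is the line along which they close (so a half turn about z gives the same grasp; the last joint's range is limited). The gripper opens to 85 mm and grips with 20 to 120 N. Pads are 22 mm wide; open, the fingers measure 114 mm over their backs; the gripper's body (76 mm by 85 mm) begins 54 mm behind the grasp point. The pads swing forward as they close: fully open they stand 13 mm farther back than shut.
Start: joints at [64.114, 4.979, 10.078, 95.1, 0, 90], TCP at [0.24, 0.495, 0.21] pointing down, gripper open.
Joint ranges: [-179.16, 179.16], [-48.56, 103.87], [-65.8, 70.77], [-126.05, 130.52], [-82.76, 87.17], [-180, 180]. Speed limits (degrees/s): [127.2, 127.2, 147.25, 180, 180, 180].

INTERFACE

Orientations are given as [roll, pitch, yaw] about the fixed x, y, z axes, in that order (R = Rz(yaw) Ry(pitch) Rx(roll)).
In Python, from workcell import * gives the robot as it stands.
- The arm moves only by the tool servo_tool, never from a script. Its argument "moves" is a list of rows, each a list of 4 numbers: the shift along the world's x, y, z in cm, then the turn about the world's z in rad. A call has 1 to 20 rows; each row is the pose to reach, as a shift and turn from the pose commanded when the call began; what a row does not reach only later rows make up. A row lasts 1/12 s, in which the tool goes at most 41.7 mm and 7.16 degrees, less where a joint would pass 70% of its speed; a pose out of reach is approached as far as the arm can. A call with a gripper value outside its range is refused whole. "claw" is the closure, from 0 (fully open) to 1 (shut), set as the call begins (left out, the last holds). The fingers move at their own pace and stop on an object; "force" is the grip in N (left out, the last holds). Time passes only in rows, so rows that repeat a pose let the fingers close. It gives the time, the measured TCP pose, the force, the opening and the grip force at its end, in the units of the state.
- get_obs(): the state, without advancing time (a new reading comes with each control period).
- camera(name): name is "scene" or "side" or "wrist"; returns the picture (400x640x3 uint8, red, green, blue); there is no depth.
- get_calibration(name): a dict with "fx", "fy", "cx", "cy" (pixels), "rvec" (rotation vector, rad) and "tvec" (3), from world to camera coordinates, as OpenCV has them; the wrist camera has in their place "tool_from_camera" (4x4, takes a point from camera to tool coordinates, whose origin is the TCP and whose axes are the flange's). Camera axes: x right, y down, z forward; pixel columns grow to the right and rows downward; lengths in m; the calibration is good to about 2 mm. A picture is of the moment at which its call begins: read the wrist's pose just before it. get_calibration takes no time and is no camera call.
- job_done(): hands the job in; it is judged then, once.
The state is a dict: "time": time; "q": joint angles; "qd": joint speeds; "joint_efforts": joint torques, N m; "ee_pos": TCP position; "tcp_rot": TCP orientation; "wrist_force": force on the tool from outside, world axes, zero at the start; "torque": the same for the moment, N m; "opening": finger opening in m; "grasp_force": force on a finger pad.
Only numpy, scipy, OpenCV 4.12 (cv2) and the standard library are available. Lean on these libraries where they do the work, as an engineer would, in place of code of your own. Each camera call takes 0.05 s, during which the arm holds its last target. There are 200 camera calls.

TASK

On the water manifold, shut the red valve: turn it clockwise until you feel it land on its seat, then just snug, without forcing it and crushing the washer. Only then open the blue valve counter-clockwise by an eighth of a turn. Do not touch the white and black valves, leave the shaker and the spice jar standing where they are, and let go of the handles at the end.

Things in the scene. Friction and masses are not known exactly. Their poses are not given: they have to be found in the camera images.
- manifold: fixed aluminium water manifold, 56 x 246 mm, top 50 mm above the worktop, origin under its centre; four valves stand on it in a row along its y, axes 58 mm apart, colours in any order; bar flanks are about 35 mm from the sweep of a neighbouring handle, so open the fingers only a little wider than the bar
- red_handle (a point): centre of the red handle's bar grip, on the turning axis, 93 mm above the worktop, 6 mm below the bar's top; x along the bar to its white-marked end, y across it (the direction to pinch), z up; turns with the handle. Handle: skirt 30 mm across from 64 to 70 mm above the worktop, then a bar 34 mm long, 12 mm thick, up to 99 mm. Half a turn is the same grip
- red_washer (a joint): squeeze of the red valve's washer, rad of handle turn past landing. Open at the start (0): the handle closes clockwise seen from above, runs at up to 0.1 N m for 0.45 to 1.25 rad, lands (where is hidden and differs), then 0.14 N m plus 0.2 per 0.1 rad. Snug is over 0.035 (0.21 N m); past 0.14 (0.42 N m) crushed. Let go, up to 0.07 stays; backing off leaves 0.02 or less
- blue_handle (a point): centre of the blue handle's bar grip, on the turning axis, 93 mm above the worktop, 6 mm below the bar's top; x along the bar to its white-marked end, y across it (the direction to pinch), z up; turns with the handle. Same shape as the red handle
- blue_turn (a joint): opening of the blue valve, rad: 0 shut against its stop, as at the start; grows counter-clockwise seen from above; friction 0.03 N m; an eighth of a turn is 0.785; end stop at 1.5
- white_valve: white valve, a neighbour to leave alone: fixed round brass bonnet 32 mm across under a white handle of the same shape as the red one, which turns at a touch; origin on the turning axis at the manifold's top, 50 mm above the worktop
- black_valve: black valve, a neighbour to leave alone: fixed round brass bonnet 32 mm across under a black handle of the same shape as the red one, which turns at a touch; origin on the turning axis at the manifold's top, 50 mm above the worktop
- salt_shaker: glass salt shaker with a grey top, 44 mm across, 90 mm high, loose, beside one end of the manifold; origin under its centre
- spice_jar: spice jar with a green cap, 46 mm across, 106 mm high, loose, beside the other end of the manifold; origin under its centre

How it is judged:
By the outcome, as a careful person would: the job done as asked, in the order asked, and still so for the second after the job is handed in, with the robot touching nothing.
It also fails if it takes over 64 s, if anything falls off the work surface, if the arm or the gripper's body presses on something with over 40 N, if the wrist force passes 120 N, or if a joint passes its speed limit or range.

## Working session

There is one attempt and no reset: what is moved stays moved. The work goes in short steps, Python scripts to look and compute and a tool call to move; the robot and the scene stay as the last step left them, time stands still between calls to the robot, and variables do not carry over. Pictures are saved under pics/ and viewed, at most 10 in all, crops included, and the job is handed in when it is done.

Besides the shell and the picture viewer there is one more tool, called after "Call:" in YAML: its name, and indented under it one key for each argument. servo_tool: Moves the arm, as the interface text tells. Its arguments: {"type":"object","properties":{"moves":{"type":"array","items":{"type":"array","items":{"type":"number"}}},"claw":{"type":"number"},"force":{"type":"number"}},"required":["moves"]}

```bash
mkdir -p pics
python3 - <<'E'
from workcell import *
import cv2
o=get_obs();print({k:o[k] for k in('time','q','ee_pos','tcp_rot','opening','torque','wrist_force')})
for n in('scene','side','wrist'):
    cv2.imwrite(f'pics/{n}0.png',camera(n)[:,:,::-1]);print(n,get_calibration(n))
a=[cv2.imread(f'pics/{n}0.png') for n in('scene','side')]
E
```

```text
{'time': 0.0, 'q': array([6.41131026e+01, 5.01301537e+00, 1.00345410e+01, 9.50998675e+01,
       1.01655631e-03, 8.99974262e+01]), 'ee_pos': array([0.24001038, 0.49458211, 0.20936549]), 'tcp_rot': array([-1.79921658e+02, -1.02007456e-03,  1.54115675e+02]), 'opening': 0.08524276902205878, 'torque': array([ 0.00597118, -0.01342392,  0.01358857]), 'wrist_force': array([ 0.17988879, -0.45644175,  0.25745038])}
scene {'fx': 378.7328057712893, 'fy': 378.7328057712893, 'cx': 317.2611543408043, 'cy': 199.15290477636574, 'rvec': array([ 0.8242602 , -2.32428963,  1.33058461]), 'tvec': array([0.39348669, 0.22913404, 0.73141298])}
side {'fx': 449.13867228796323, 'fy': 449.13867228796323, 'cx': 318.6539133382949, 'cy': 197.05098635397363, 'rvec': array([ 2.21148121, -0.08211212,  0.02273058]), 'tvec': array([-0.48831055,  0.11882223,  0.98721602])}
wrist {'fx': 302.0823251902414, 'fy': 302.0823251902414, 'cx': 322.30245414292096, 'cy': 200.01986173459633, 'tool_from_camera': array([[-1.55921500e-04, -9.54273189e-01, -2.98935873e-01,
         7.70219776e-02],
       [ 9.99999539e-01,  1.34480351e-04, -9.50880932e-04,
        -9.57509141e-04],
       [ 9.47601180e-04, -2.98935884e-01,  9.54272728e-01,
        -1.65337251e-01],
       [ 0.00000000e+00,  0.00000000e+00,  0.00000000e+00,
         1.00000000e+00]])}
```

View pics/scene0.png

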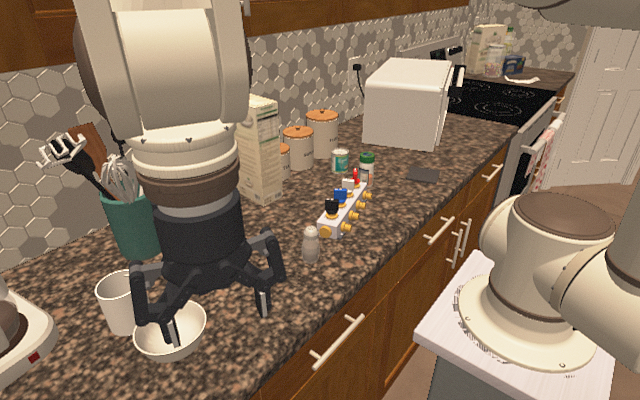

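View pics/side0.png

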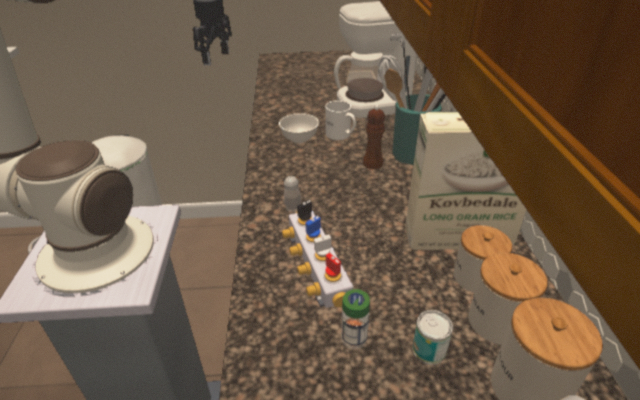

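View pics/wrist0.png

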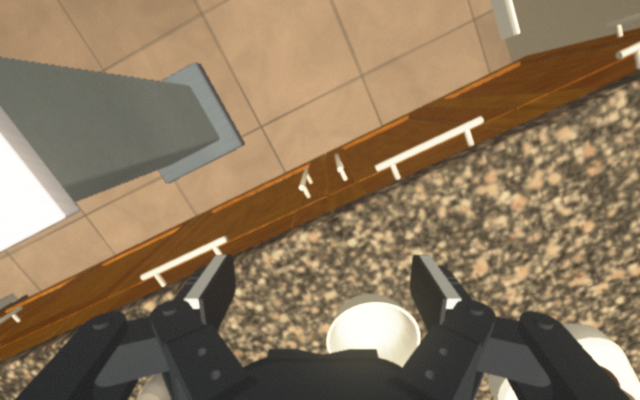

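The row, from the shaker end, is black, blue, white, red, then the spice jar. In the side view black is at about (305,210), blue (313,228), white (323,243), red (332,265) and the jar cap (355,300). In the scene view blue is at (341,195) and red at (356,177).

```bash
cat > h.py <<'E'
import numpy as np, cv2
from workcell import *
from scipy.spatial.transform import Rotation as Ro
def cam(n,o=None):
    c=get_calibration(n);K=np.array([[c['fx'],0,c['cx']],[0,c['fy'],c['cy']],[0,0,1]])
    if n=='wrist':
        T=np.eye(4);T[:3,:3]=Ro.from_euler('xyz',o['tcp_rot'],degrees=True).as_matrix();T[:3,3]=o['ee_pos']
        M=np.linalg.inv(T@c['tool_from_camera'])
    else:
        M=np.eye(4);M[:3,:3]=cv2.Rodrigues(c['rvec'])[0];M[:3,3]=c['tvec']
    return K,M
def onplane(K,M,uv,z):
    uv=np.atleast_2d(uv).astype(float);d=np.linalg.inv(K)@np.c_[uv,np.ones(len(uv))].T
    d=M[:3,:3].T@d;p=-M[:3,:3].T@M[:3,3]
    return (p[:,None]+d*((z-p[2])/d[2])).T
def mask(im,col):
    h=cv2.cvtColor(im,cv2.COLOR_RGB2HSV);H,S,V=cv2.split(h)
    if col=='red': return (((H<5)|(H>174))&(S>170)&(V>90)).astype(np.uint8)
    if col=='blue': return ((H>105)&(H<125)&(S>150)&(V>60)).astype(np.uint8)
    if col=='green': return ((H>50)&(H<80)&(S>130)&(V>30)).astype(np.uint8)
def blob(m):
    n,l,s,c=cv2.connectedComponentsWithStats(m);i=1+np.argmax(s[1:,4]);return (l==i).astype(np.uint8),c[i],s[i]
E
python3 - <<'E'
from h import *
P={}
for n in('scene','side'):
    im=cv2.imread(f'pics/{n}0.png')[:,:,::-1].copy();K,M=cam(n)
    for c in('red','blue','green'):
        b,ct,s=blob(mask(im,c));print(n,c,ct.round(1),s,onplane(K,M,ct,.088).round(4));P[n,c]=(K@M[:3],ct)
for c in('red','blue','green'):
    X=cv2.triangulatePoints(P['scene',c][0],P['side',c][0],P['scene',c][1],P['side',c][1]);print(c,(X[:3]/X[3]).T.round(4))
E
```

```text
scene red [355.3 176.6] [351 168   9  16  59] [[ 0.4945 -0.1526  0.088 ]]
scene blue [339.9 194.7] [334 189  13  14 136] [[ 0.4673 -0.043   0.088 ]]
scene green [365.8 160. ] [360 157  14   6  38] [[ 0.5325 -0.2653  0.088 ]]
side red [331.7 266.2] [326 254  14  22 180] [[ 0.5028 -0.1733  0.088 ]]
side blue [315.1 232.6] [311 230   8   6  30] [[ 0.4782 -0.0785  0.088 ]]
side green [353. 308.] [353 308   1   1   1] [[ 0.5292 -0.2713  0.088 ]]
red [[ 0.5034 -0.1657  0.0801]]
blue [[ 0.4797 -0.0623  0.0743]]
green [[ 0.5313 -0.2683  0.0858]]
```

Call:
servo_tool:
  moves:
    - [1.5,-3.8,1,-0.06]
    - [3,-7.6,2,-0.12]
    - [4.6,-11.4,3,-0.18]
    - [6.2,-15.1,4,-0.24]
    - [7.8,-18.9,4,-0.3]
    - [9.4,-22.7,4,-0.36]
    - [10.9,-26.5,4,-0.42]
    - [12.5,-30.2,4,-0.48]
    - [14.1,-34,4,-0.54]
    - [15.6,-37.8,4,-0.6]
    - [17.2,-41.6,4,-0.66]
    - [18.8,-45.4,4,-0.72]
    - [20.3,-49.2,4,-0.78]
    - [21.9,-52.9,4,-0.84]
    - [23.4,-56.7,4,-0.9]
    - [25,-60.5,4,-0.94]
    - [25,-60.5,4,-0.94]
    - [25,-60.5,4,-0.94]
    - [25,-60.5,4,-0.94]

```text
time: 1.73
ee_pos: [0.4898, -0.1101, 0.2498]
tcp_rot: [-180.0, -0.0, 100.2]
wrist_force: [0.2, 0.7, 1.1]
opening: 0.0858
grasp_force: 0.0
```

Run:
```python
from h import *
o=get_obs();print(o['time'],o['ee_pos'],o['tcp_rot'],o['q'])
im=camera('wrist');cv2.imwrite('pics/w1.png',im[:,:,::-1]);K,M=cam('wrist',o)
for c in('red','blue','green'):
    b,ct,s=blob(mask(im,c));print(c,ct.round(1),s,onplane(K,M,ct,.09).round(4))
```

```text
1.7333 [ 0.48982139 -0.11008121  0.24979123] [-1.79952830e+02 -3.52783449e-02  1.00235375e+02] [-1.26746846e+01 -4.75083032e-01  8.90868642e+00  9.94409516e+01
  1.41330060e-02  6.70899184e+01]
red [328.  217.7] [317 206  22  32 383] [[ 0.5033 -0.1557  0.09  ]]
blue [317.  121.8] [304 109  29  22 286] [[ 0.4724 -0.0527  0.09  ]]
green [333.3 308.3] [317 295  36  31 353] [[ 0.5324 -0.2754  0.09  ]]
```

View pics/w1.png

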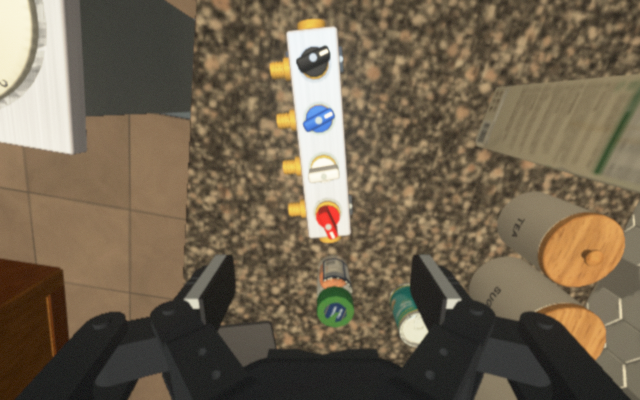

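Red bar at about (329,222), marked end pointing down-image; blue at (319,120), marked end up-right; jar at (335,308). I'll go closer over red for a precise axis and angle.

Call:
servo_tool:
  moves:
    - [0.5,-1.8,-3.3,0]
    - [1,-3.5,-6.6,0]
    - [1.4,-5,-9.5,0]
    - [1.4,-5,-9.5,0]
    - [1.4,-5,-9.5,0]

```text
time: 2.2
ee_pos: [0.5032, -0.1589, 0.1544]
tcp_rot: [-179.9, -0.1, 100.3]
wrist_force: [0.6, 0.4, 1.2]
opening: 0.0851
grasp_force: 0.0
```

Run:
```python
from h import *
o=get_obs();print(o['time'],o['ee_pos'],o['tcp_rot'])
im=camera('wrist');K,M=cam('wrist',o)
b,ct,s=blob(mask(im,'red'));print(ct,s,onplane(K,M,ct,.09))
x,y=ct.astype(int)
cr=im[y-40:y+40,x-50:x+50];cv2.imwrite('pics/w2.png',cv2.resize(cr,None,fx=7.5,fy=7.5,interpolation=cv2.INTER_CUBIC)[:,:,::-1]);print('crop origin',x-50,y-40)
cv2.imwrite('pics/w2full.png',im[:,:,::-1])
```

```text
2.2 [ 0.50315181 -0.15894315  0.15435976] [-1.79878021e+02 -7.89084169e-02  1.00311044e+02]
[325.38205128 202.78076923] [309 186  32  45 780] [[ 0.50398197 -0.15713607  0.09      ]]
crop origin 275 162
```

View pics/w2.png

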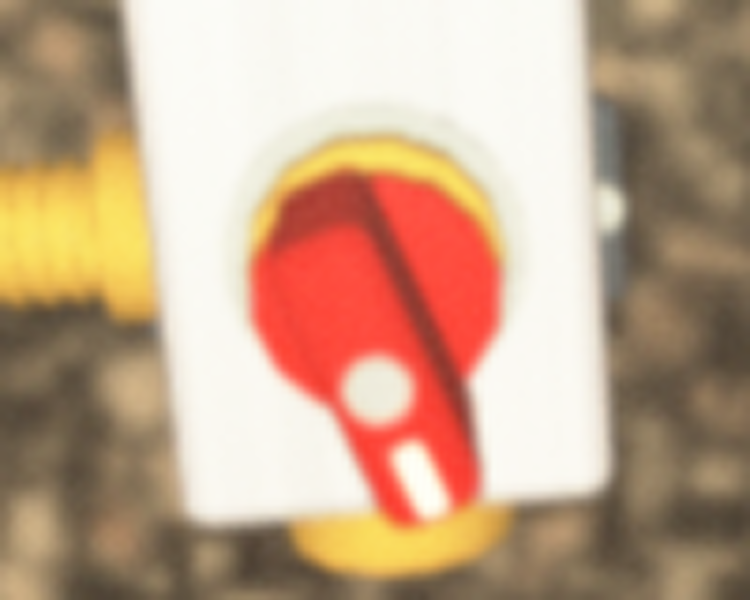

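The crop shows the axis screw at (377,388), the white mark centred at (420,480), the skirt centred near (375,290), and the bar running down-right.

```bash
cat >> h.py <<'E'
def handle(im,K,M,col):
    m=mask(im,col);m,_,_=blob(cv2.morphologyEx(m,cv2.MORPH_CLOSE,np.ones((3,3))))
    cs=cv2.findContours(m,0,2)[0];c=max(cs,key=cv2.contourArea);hull=np.zeros_like(m);cv2.fillConvexPoly(hull,cv2.convexHull(c),1)
    hull=cv2.erode(hull,np.ones((3,3)))
    h=cv2.cvtColor(im,cv2.COLOR_RGB2HSV);w=((h[...,1]<110)&(h[...,2]>140)).astype(np.uint8)&hull
    n,l,s,ct=cv2.connectedComponentsWithStats(w)
    out=[(s[i,4],ct[i].round(2),onplane(K,M,ct[i],.099)[0].round(4)) for i in range(1,n) if s[i,4]>5]
    return sorted(out,key=lambda t:-t[0])[:4]
E
python3 - <<'E'
from h import *
o=dict(ee_pos=[0.50315181,-0.15894315,0.15435976],tcp_rot=[-179.878,-.0789,100.311])
im=cv2.imread('pics/w2full.png')[:,:,::-1].copy();K,M=cam('wrist',o)
print(handle(im,K,M,'red'),handle(im,K,M,'blue'))
pts=np.array([[377,388],[420,480],[435,518]])/7.5+[275,162]-0.43
P=onplane(K,M,pts,.099);print(P);d=P[1]-P[0];print(np.degrees(np.arctan2(d[1],d[0])))
print(onplane(K,M,np.array([[375,290]])/7.5+[275,162]-.43,.07))
# manifold edges direction in crop: left (125,0)-(190,520), right (583,0)-(610,470)
for e in([[125,0],[190,520]],[[583,0],[610,470]]):
    Q=onplane(K,M,np.array(e)/7.5+[275,162],.05);print(Q,np.degrees(np.arctan2(*(Q[0]-Q[1])[[1,0]])))
E
```

```text
[(np.int32(66), array([324.88, 213.73]), array([ 0.5046, -0.1631,  0.099 ])), (np.int32(41), array([330.27, 224.71]), array([ 0.5105, -0.1714,  0.099 ])), (np.int32(9), array([337.44, 213.33]), array([ 0.5142, -0.1611,  0.099 ]))] [(np.int32(128), array([309.71,  47.25]), array([ 0.4735, -0.0499,  0.099 ])), (np.int32(92), array([323.82,  39.1 ]), array([ 0.4819, -0.0434,  0.099 ]))]
[[ 0.50454014 -0.16280827  0.099     ]
 [ 0.51083504 -0.17207825  0.099     ]
 [ 0.51319673 -0.17603024  0.099     ]]
-55.821028645609736
[[ 0.50417177 -0.16131155  0.07      ]]
[[ 0.46969963 -0.13729848  0.05      ]
 [ 0.48802911 -0.20269128  0.05      ]] 105.65808444323105
[[ 0.5237918  -0.12743417  0.05      ]
 [ 0.53983075 -0.18615623  0.05      ]] 105.27676795945189
```

Call:
servo_tool:
  moves:
    - [0.05,-0.3,0,0.1]
    - [0.05,-0.3,0,0.2]
    - [0.05,-0.3,0,0.3]
    - [0.05,-0.3,0,0.42]
    - [0.05,-0.3,0,0.42]
    - [0.05,-0.3,0,0.42]
    - [0.05,-0.3,-1.5,0.42]
    - [0.05,-0.3,-1.5,0.42]
    - [0.05,-0.3,-1.5,0.42]
  claw: 0.7
  force: 40

```text
time: 3.0
ee_pos: [0.5044, -0.1627, 0.1404]
tcp_rot: [-180.0, -0.0, 124.2]
wrist_force: [-0.0, -0.0, 0.1]
opening: 0.0254
grasp_force: 0.0
```

Run:
```python
from h import *
o=get_obs();print(o['time'],o['ee_pos'],o['tcp_rot'],o['opening'],o['torque'])
im=camera('wrist');K,M=cam('wrist',o)
print(handle(im,K,M,'red'))
cv2.imwrite('pics/w3.png',im[:,:,::-1])
```

```text
3.0 [ 0.50443397 -0.16268475  0.14044444] [-1.79990916e+02 -1.54293479e-02  1.24203816e+02] 0.025423288948144034 [0.00139093 0.00573485 0.03276411]
[(np.int32(73), array([324.44, 215.64]), array([ 0.5048, -0.1628,  0.099 ])), (np.int32(44), array([324.05, 229.09]), array([ 0.5106, -0.1717,  0.099 ])), (np.int32(21), array([333.76, 218.33]), array([ 0.5117, -0.1607,  0.099 ])), (np.int32(18), array([314.94, 219.06]), array([ 0.5006, -0.1689,  0.099 ]))]
```

View pics/w3.png

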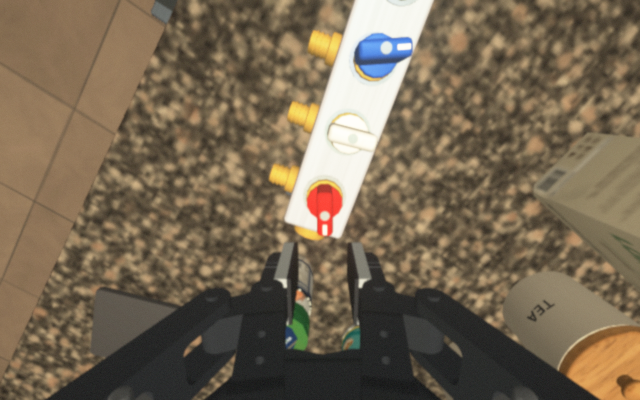

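The bar hangs straight between the fingers at x≈324 px (axis screw at (324,216)), so it is aligned. I'll descend and close.

Call:
servo_tool:
  moves:
    - [0,0,-2.5,0]
    - [0,0,-4.5,0]
    - [0,0,-6,0]
    - [0,0,-6.4,0]
    - [0,0,-6.4,0]
    - [0,0,-6.4,0]

```text
time: 3.55
ee_pos: [0.5051, -0.1633, 0.0773]
tcp_rot: [180.0, 0.0, 124.3]
wrist_force: [0.5, -0.1, 0.8]
opening: 0.0257
grasp_force: 0.0
```

Call:
servo_tool:
  moves:
    - [0,0,0,0]
    - [0,0,0,0]
    - [0,0,0,0]
    - [0,0,0,0]
    - [0,0,0,0]
    - [0,0,0,0]
  claw: 1

```text
time: 4.05
ee_pos: [0.5056, -0.1635, 0.0778]
tcp_rot: [179.9, 0.1, 124.3]
wrist_force: [-0.1, -0.3, 5.9]
opening: -0.0
grasp_force: 3.2
```

```bash
cat > r.py <<'E'
from h import *
o=get_obs();print(round(o['time'],2),o['ee_pos'].round(4),'yaw',o['tcp_rot'][2].round(2),'yaw rad',np.radians(o['tcp_rot'][2]).round(3),'T',o['torque'].round(3),'F',o['wrist_force'].round(1),o['opening'].round(4),round(float(o['grasp_force']),1),'q6',o['q'][5].round(1),'e6',o['joint_efforts'].round(2))
E
python3 r.py
```

```text
Traceback (most recent call last):
  File "r.py", line 2, in <module>
    o=get_obs();print(round(o['time'],2),o['ee_pos'].round(4),'yaw',o['tcp_rot'][2].round(2),'yaw rad',np.radians(o['tcp_rot'][2]).round(3),'T',o['torque'].round(3),'F',o['wrist_force'].round(1),o['opening'].round(4),round(float(o['grasp_force']),1),'q6',o['q'][5].round(1),'e6',o['joint_efforts'].round(2))
                                                                                                                                                                                                   ^^^^^^^^^^^^^^^^^^
AttributeError: 'float' object has no attribute 'round'
```

```bash
sed -i "s/o\['opening'\].round(4)/round(float(o['opening']),4)/" r.py; python3 r.py
python3 - <<'E'
from h import *
a=camera('wrist');b=camera('side')
cv2.imwrite('pics/w4.png',np.vstack([cv2.resize(a[120:320,180:480],(800,533))[:300],cv2.resize(b[170:330,250:460],None,fx=3.8,fy=3.8)[:300,:800] if 0 else cv2.resize(b[230:310,260:420],(800,300),interpolation=2)])[:,:,::-1])
E
```

```text
4.05 [ 0.5056 -0.1635  0.0778] yaw 124.31 yaw rad 2.17 T [ 0.013 -0.058 -0.023] F [-0.1 -0.3  5.9] -0.0 3.2 q6 37.8 e6 [-5.000e-02 -4.539e+01  4.347e+01  7.000e-02 -3.000e-02  0.000e+00]
```

View pics/w4.png

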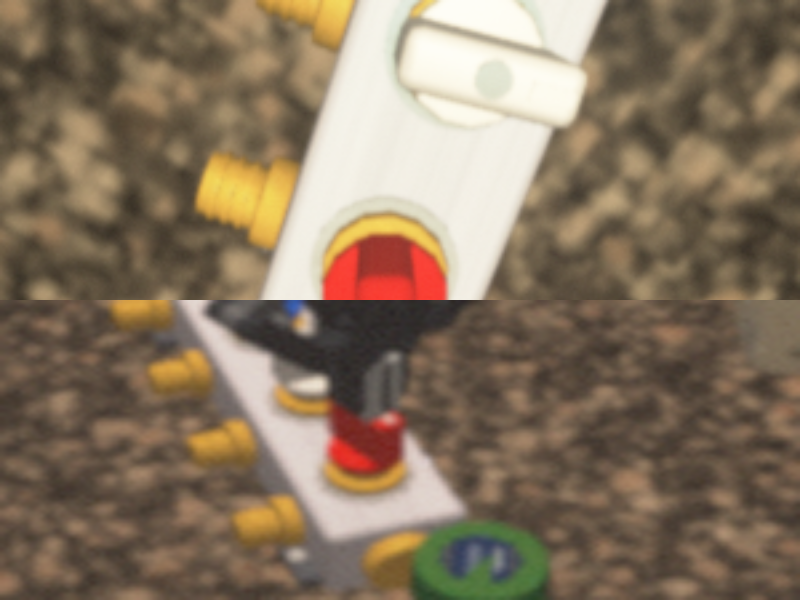

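Run:
```python
from h import *
K,M=cam('side')
for p in([.5056,-.1635,.0778],[.5046,-.1631,.099],[.5046,-.1631,.07],[.5106,-.1716,.099],[.5056,-.1635,.0968]):
    q=K@(M@np.r_[p,1])[:3];print(p,(q[:2]/q[2]).round(1))
b=camera('side');cv2.imwrite('pics/s5.png',cv2.resize(b[215:290,285:385],None,fx=8,fy=8,interpolation=2)[:,:,::-1])
```

```text
[0.5056, -0.1635, 0.0778] [332.7 266.2]
[0.5046, -0.1631, 0.099] [332.2 257.9]
[0.5046, -0.1631, 0.07] [332.1 269. ]
[0.5106, -0.1716, 0.099] [335.9 261. ]
[0.5056, -0.1635, 0.0968] [332.8 258.9]
```

View pics/s5.png

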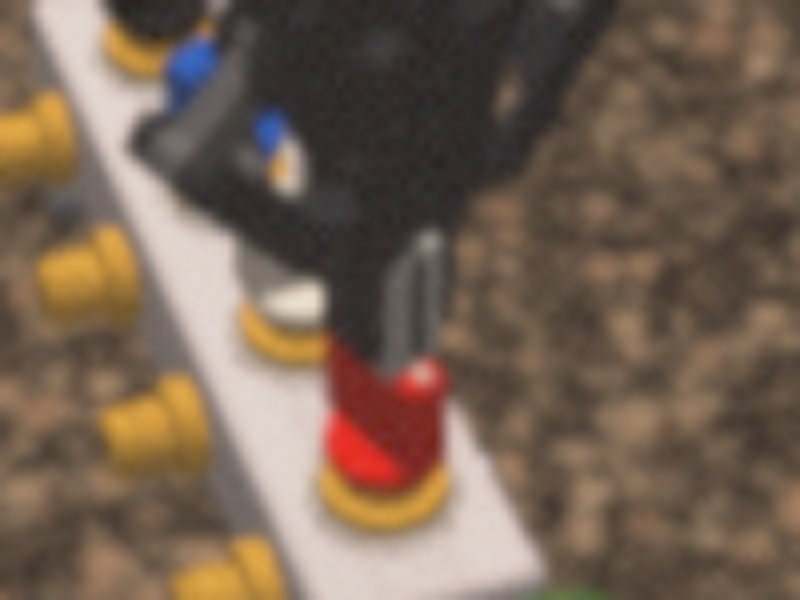

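The fingers shut above the bar: their tips sit on the bar's top at about (337,261) in the side view. So the tips stand roughly 20 mm above the reported TCP. I'll open, then go lower in small steps while watching the force.

Call:
servo_tool:
  moves:
    - [0,0,0.6,0]
    - [0,0,0.6,0]
    - [0,0,0.6,0]
    - [0,0,0.6,0]
    - [0,0,0,0]
    - [0,0,0,0]
  claw: 0.68

```text
time: 4.7
ee_pos: [0.5041, -0.163, 0.0747]
tcp_rot: [-179.9, -0.1, 124.3]
wrist_force: [-0.5, -0.3, 0.1]
opening: 0.0275
grasp_force: 0.0
```

Call:
servo_tool:
  moves:
    - [0,0,-0.3,0]
    - [0,0,-0.6,0]
    - [0,0,-0.6,0]
    - [0,0,-0.6,0]

```text
time: 5.03
ee_pos: [0.5044, -0.1631, 0.0697]
tcp_rot: [-180.0, -0.0, 124.3]
wrist_force: [0.0, -1.3, 0.8]
opening: 0.0274
grasp_force: 0.0
```

```bash
python3 r.py
python3 - <<'E'
from h import *
b=camera('side');a=camera('wrist')
A=cv2.resize(b[215:290,285:385],None,fx=4,fy=4,interpolation=2);B=cv2.resize(a[170:320,220:420],(400,300),interpolation=2)
cv2.imwrite('pics/s6.png',np.hstack([A,B])[:,:,::-1])
E
```

```text
5.03 [ 0.5044 -0.1631  0.0697] yaw 124.32 yaw rad 2.17 T [-0.058  0.036  0.006] F [ 0.  -1.3  0.8] 0.0274 0.0 q6 37.8 e6 [ -0.   -48.55  46.4   -0.05  -0.     0.  ]
```

View pics/s6.png

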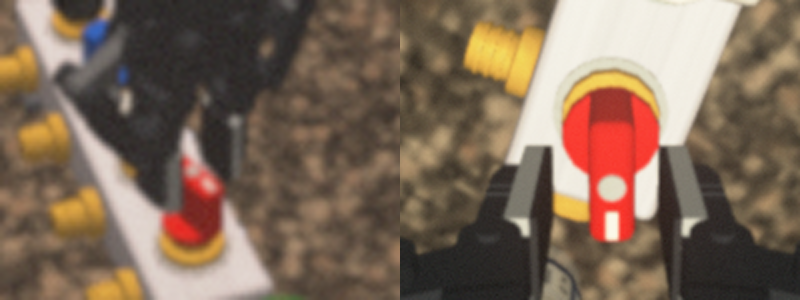

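The bar stands between the open pads (bar at x≈612 of a gap from 550 to 660 in the crop), but the pad tips are still high. I'll lower further.

Call:
servo_tool:
  moves:
    - [0,0,-0.3,0]
    - [0,0,-0.5,0]
    - [0,0,-0.5,0]
    - [0,0,-0.5,0]

```text
time: 5.47
ee_pos: [0.5045, -0.1631, 0.0648]
tcp_rot: [-180.0, -0.0, 124.3]
wrist_force: [0.6, -0.4, -0.7]
opening: 0.0274
grasp_force: 0.0
```

Call:
servo_tool:
  moves:
    - [0,0,-0.3,0]
    - [0,0,-0.6,0]
    - [0,0,-0.6,0]
    - [0,0,-0.6,0]

```text
time: 5.8
ee_pos: [0.5044, -0.1631, 0.0588]
tcp_rot: [-180.0, -0.0, 124.3]
wrist_force: [0.5, -0.9, 0.2]
opening: 0.0275
grasp_force: 0.0
```

Call:
servo_tool:
  moves:
    - [0,0,0,0]
    - [0,0,0,0]
    - [0,0,0,0]
    - [0,0,0,0]
    - [0,0,0,0]
    - [0,0,0,0]
  claw: 1

```text
time: 6.3
ee_pos: [0.5056, -0.1625, 0.0594]
tcp_rot: [179.9, 0.0, 124.4]
wrist_force: [4.4, 4.2, -0.7]
opening: 0.0111
grasp_force: 42.9
```

```bash
python3 r.py
```

```text
6.3 [ 0.5056 -0.1625  0.0594] yaw 124.36 yaw rad 2.171 T [ 0.766 -0.824  0.064] F [ 4.4  4.2 -0.7] 0.0111 42.9 q6 37.8 e6 [-2.790e+00 -4.924e+01  4.562e+01  1.250e+00 -1.360e+00  4.000e-02]
```

Gripped: opening 11 mm, 43 N. Now turn clockwise, keeping watch on the torque.

Call:
servo_tool:
  moves:
    - [0.1,0.07,0,-0.05]
    - [0.1,0.07,0,-0.1]
    - [0.1,0.07,0,-0.15]
    - [0.1,0.07,0,-0.2]
    - [0.1,0.07,0,-0.25]
    - [0.1,0.07,0,-0.3]
    - [0.1,0.07,0,-0.3]
    - [0.1,0.07,0,-0.3]

```text
time: 6.97
ee_pos: [0.5054, -0.1626, 0.0594]
tcp_rot: [-180.0, 0.0, 107.2]
wrist_force: [-3.3, 0.1, 2.5]
opening: 0.0111
grasp_force: 43.4
```

```bash
python3 r.py
```

```text
6.97 [ 0.5054 -0.1626  0.0594] yaw 107.2 yaw rad 1.871 T [-0.04   0.774 -0.062] F [-3.3  0.1  2.5] 0.0111 43.4 q6 55.0 e6 [  0.49 -47.44  46.26  -1.3    0.3    0.18]
```

Call:
servo_tool:
  moves:
    - [0,0,0,-0.04]
    - [0,0,0,-0.08]
    - [0,0,0,-0.12]
    - [0,0,0,-0.12]
    - [0,0,0,-0.12]

```text
time: 7.38
ee_pos: [0.5053, -0.1625, 0.0593]
tcp_rot: [-180.0, 0.0, 100.4]
wrist_force: [-4.7, 0.4, 6.1]
opening: 0.0109
grasp_force: 43.7
```

```bash
python3 r.py
```

```text
7.38 [ 0.5053 -0.1625  0.0593] yaw 100.38 yaw rad 1.752 T [-0.013  1.12  -0.083] F [-4.7  0.4  6.1] 0.0109 43.7 q6 61.8 e6 [  0.81 -46.62  46.18  -2.05   0.46   0.05]
```

Call:
servo_tool:
  moves:
    - [-0.07,0,0,-0.02]
    - [-0.07,0,0,-0.04]
    - [-0.07,0,0,-0.04]
    - [-0.07,0,0,-0.04]

```text
time: 7.72
ee_pos: [0.5052, -0.1625, 0.0593]
tcp_rot: [180.0, 0.0, 98.0]
wrist_force: [-0.9, 0.5, 4.0]
opening: 0.0109
grasp_force: 43.6
```

```bash
python3 r.py
```

```text
7.72 [ 0.5052 -0.1625  0.0593] yaw 98.01 yaw rad 1.711 T [-0.053  0.337 -0.02 ] F [-0.9  0.5  4. ] 0.0109 43.6 q6 64.2 e6 [  0.15 -46.59  44.7   -0.53   0.13   0.05]
```

Call:
servo_tool:
  moves:
    - [0,0,0,-0.02]
    - [0,0,0,-0.04]
    - [0,0,0,-0.04]
    - [0,0,0,-0.04]

```text
time: 8.05
ee_pos: [0.5052, -0.1625, 0.0593]
tcp_rot: [180.0, 0.0, 95.7]
wrist_force: [-0.6, -0.6, 5.6]
opening: 0.011
grasp_force: 43.7
```

```bash
python3 r.py
```

```text
8.05 [ 0.5052 -0.1625  0.0593] yaw 95.67 yaw rad 1.67 T [-0.02   0.349  0.104] F [-0.6 -0.6  5.6] 0.011 43.7 q6 66.5 e6 [  0.11 -46.36  44.56  -0.58   0.15   0.12]
```

Call:
servo_tool:
  moves:
    - [0,0,0,-0.02]
    - [0,0,0,-0.03]
    - [0,0,0,-0.03]
    - [0,0,0,-0.03]

```text
time: 8.38
ee_pos: [0.5051, -0.1625, 0.0593]
tcp_rot: [180.0, 0.0, 94.0]
wrist_force: [-1.1, 0.2, 5.4]
opening: 0.0108
grasp_force: 43.7
```

```bash
python3 r.py
```

```text
8.38 [ 0.5051 -0.1625  0.0593] yaw 93.96 yaw rad 1.64 T [-0.026  0.398  0.161] F [-1.1  0.2  5.4] 0.0108 43.7 q6 68.2 e6 [  0.05 -46.32  44.59  -0.64   0.16   0.19]
```

Call:
servo_tool:
  moves:
    - [0,0,0,0]

```text
time: 8.47
ee_pos: [0.5051, -0.1625, 0.0593]
tcp_rot: [180.0, 0.0, 94.0]
wrist_force: [-1.6, 0.2, 5.5]
opening: 0.0109
grasp_force: 43.7
```

```bash
python3 r.py
```

```text
8.47 [ 0.5051 -0.1625  0.0593] yaw 93.97 yaw rad 1.64 T [-0.048  0.396  0.175] F [-1.6  0.2  5.5] 0.0109 43.7 q6 68.2 e6 [ 4.000e-02 -4.633e+01  4.459e+01 -6.400e-01  1.600e-01  1.600e-01]
```

Call:
servo_tool:
  moves:
    - [0,0,0,0]

```text
time: 8.55
ee_pos: [0.5051, -0.1625, 0.0593]
tcp_rot: [180.0, 0.0, 94.0]
wrist_force: [-1.1, -0.5, 5.1]
opening: 0.0111
grasp_force: 43.7
```

```bash
python3 r.py
python3 - <<'E'
from h import *
# camera calls advance time: sample readings through them
for i in range(6):
    camera('side');o=get_obs();print(round(o['time'],2),o['torque'][2].round(3),o['joint_efforts'][5].round(3))
E
```

```text
8.55 [ 0.5051 -0.1625  0.0593] yaw 93.96 yaw rad 1.64 T [-0.05   0.435  0.168] F [-1.1 -0.5  5.1] 0.0111 43.7 q6 68.2 e6 [ 4.000e-02 -4.633e+01  4.459e+01 -6.400e-01  1.600e-01  1.600e-01]
8.6 0.149 0.157
8.65 0.186 0.157
8.7 0.133 0.157
8.75 0.149 0.157
8.8 0.207 0.157
8.85 0.163 0.157
```

Torque has climbed past the 0.1 running limit to a steady 0.16, so it looks landed. Small steps now.

Call:
servo_tool:
  moves:
    - [0,0,0,-0.01]
    - [0,0,0,-0.02]
    - [0,0,0,-0.02]
    - [0,0,0,-0.02]

```text
time: 9.18
ee_pos: [0.5051, -0.1625, 0.0593]
tcp_rot: [180.0, 0.0, 92.8]
wrist_force: [-0.6, 1.2, 4.8]
opening: 0.0109
grasp_force: 43.8
```

```bash
cat > s.py <<'E'
from h import *
t=[]
for i in range(6):
    camera('side');o=get_obs();t.append((o['torque'][2],o['joint_efforts'][5]))
print('avg',np.mean(t,0).round(3),'yaw',np.radians(o['tcp_rot'][2]).round(4),o['time'],o['wrist_force'].round(1))
E
python3 s.py
```

```text
avg [0.194 0.209] yaw 1.6201 9.4833 [-2.7  0.8  5.5]
```

Call:
servo_tool:
  moves:
    - [0,0,0,-0.01]
    - [0,0,0,-0.02]
    - [0,0,0,-0.02]
    - [0,0,0,-0.02]

```text
time: 9.82
ee_pos: [0.5051, -0.1625, 0.0593]
tcp_rot: [180.0, 0.0, 91.7]
wrist_force: [-1.3, 0.0, 5.7]
opening: 0.0109
grasp_force: 43.8
```

```bash
python3 s.py
```

```text
avg [0.263 0.247] yaw 1.6001 10.1167 [-1.5  0.2  5.6]
```

Call:
servo_tool:
  moves:
    - [0,0,0,-0.01]
    - [0,0,0,-0.016]
    - [0,0,0,-0.016]
    - [0,0,0,-0.016]

```text
time: 10.45
ee_pos: [0.5051, -0.1625, 0.0593]
tcp_rot: [180.0, 0.0, 90.8]
wrist_force: [-1.1, 0.8, 4.3]
opening: 0.011
grasp_force: 43.8
```

```bash
python3 s.py
```

```text
avg [0.291 0.296] yaw 1.5841 10.75 [-0.4  0.5  6.7]
```

Call:
servo_tool:
  moves:
    - [0,0,0,0]
    - [0,0,0,0]
    - [0,0,0,0]
    - [0,0,0,0]
    - [0,0,0,0]
    - [0,0,0,0]
  claw: 0.68

```text
time: 11.25
ee_pos: [0.5049, -0.1625, 0.059]
tcp_rot: [-180.0, -0.0, 90.7]
wrist_force: [-1.0, -0.1, -0.4]
opening: 0.027
grasp_force: 0.0
```

Call:
servo_tool:
  moves:
    - [0,0,1,0]
    - [0,0,3,0]
    - [0,0,6,0]
    - [0,0,8,0]
    - [0,0,8,0]
    - [0,0,8,0]
    - [0,0,8,0]

```text
time: 11.83
ee_pos: [0.5048, -0.1625, 0.1389]
tcp_rot: [-180.0, -0.0, 90.7]
wrist_force: [0.6, 0.1, 0.9]
opening: 0.0271
grasp_force: 0.0
```

```bash
python3 r.py
python3 - <<'E'
from h import *
o=get_obs();im=camera('wrist');K,M=cam('wrist',o)
cv2.imwrite('pics/w7.png',im[:,:,::-1])
for c in('red','blue'):
    r=handle(im,K,M,c);print(c,r);d=r[1][2]-r[0][2];print(np.degrees(np.arctan2(d[1],d[0])))
E
```

```text
11.83 [ 0.5048 -0.1625  0.1389] yaw 90.74 yaw rad 1.584 T [-0.038 -0.025  0.007] F [0.6 0.1 0.9] 0.0271 0.0 q6 71.4 e6 [ -0.   -50.02  48.58   0.06  -0.     0.  ]
red [(np.int32(77), array([322.84, 215.44]), array([ 0.5042, -0.1628,  0.099 ])), (np.int32(44), array([323.57, 228.57]), array([ 0.5048, -0.1731,  0.099 ])), (np.int32(25), array([332.52, 218.56]), array([ 0.5112, -0.1651,  0.099 ])), (np.int32(19), array([313.84, 218.95]), array([ 0.4976, -0.1656,  0.099 ]))]
-86.66614933846319
blue [(np.int32(146), array([274.72,  41.48]), array([ 0.4732, -0.0499,  0.099 ])), (np.int32(110), array([288.41,  29.63]), array([ 0.4817, -0.0433,  0.099 ]))]
37.8282878346129
```

Call:
servo_tool:
  moves:
    - [-0.8,2.8,1,-0.1]
    - [-1.6,5.6,1,-0.2]
    - [-2.3,8.4,1,-0.3]
    - [-3.1,11.2,1,-0.4]
    - [-3.1,11.2,1,-0.5]
    - [-3.1,11.2,1,-0.6]
    - [-3.1,11.2,1,-0.7]
    - [-3.1,11.2,1,-0.8]
    - [-3.1,11.2,0,-0.92]
    - [-3.1,11.2,0,-0.92]
    - [-3.1,11.2,0,-0.92]
    - [-3.1,11.2,0,-0.92]

```text
time: 12.88
ee_pos: [0.4736, -0.0505, 0.1388]
tcp_rot: [-180.0, 0.0, 38.3]
wrist_force: [0.4, -0.0, 0.7]
opening: 0.0276
grasp_force: 0.0
```

```bash
python3 r.py
python3 - <<'E'
from h import *
o=get_obs();im=camera('wrist');K,M=cam('wrist',o)
cv2.imwrite('pics/w8.png',im[:,:,::-1])
r=handle(im,K,M,'blue');print(r);d=r[1][2]-r[0][2];print(np.degrees(np.arctan2(d[1],d[0])))
E
```

```text
12.88 [ 0.4736 -0.0505  0.1388] yaw 38.25 yaw rad 0.668 T [-0.024 -0.017 -0.036] F [ 0.4 -0.   0.7] 0.0276 0.0 q6 135.7 e6 [ 3.000e-02 -4.013e+01  4.649e+01 -1.000e-02  0.000e+00  7.000e-02]
[(np.int32(92), array([322.05, 215.24]), array([ 0.4729, -0.0507,  0.099 ])), (np.int32(75), array([322.47, 200.08]), array([ 0.4821, -0.0438,  0.099 ])), (np.int32(27), array([312.7 , 218.63]), array([ 0.4666, -0.047 ,  0.099 ])), (np.int32(23), array([331.13, 218.3 ]), array([ 0.4751, -0.0574,  0.099 ]))]
36.86989764584408
```

View pics/w8.png

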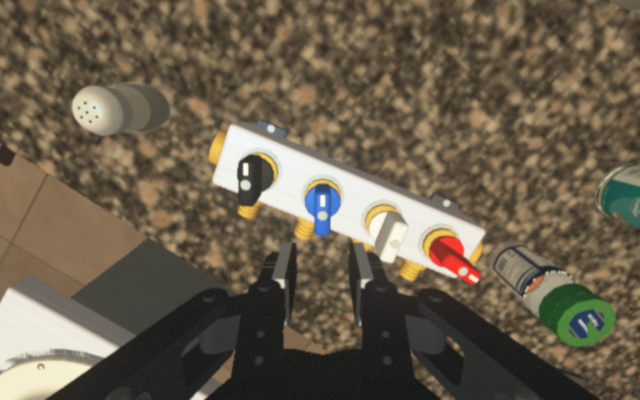

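Blue bar hangs straight at x≈322 px, midway between the fingers. White (388,235) and black (250,175) are clear, and the shaker and jar are standing. I'll descend and grip.

Call:
servo_tool:
  moves:
    - [0,0,-2,0]
    - [0,0,-4,0]
    - [0,0,-5.5,0]
    - [0,0,-6.5,0]
    - [0,0,-7.2,0]
    - [0,0,-7.7,0]
    - [0,0,-7.7,0]
    - [0,0,-7.7,0]
  claw: 0.72

```text
time: 13.6
ee_pos: [0.4742, -0.0505, 0.0626]
tcp_rot: [180.0, -0.0, 38.1]
wrist_force: [0.3, -0.5, 0.6]
opening: 0.0234
grasp_force: 0.0
```

Call:
servo_tool:
  moves:
    - [0,0,0,0]
    - [0,0,0,0]
    - [0,0,0,0]
    - [0,0,0,0]
    - [0,0,0,0]
    - [0,0,0,0]
  claw: 1
  force: 30

```text
time: 14.1
ee_pos: [0.4741, -0.0501, 0.0631]
tcp_rot: [-180.0, -0.1, 38.1]
wrist_force: [-3.6, 3.0, 5.8]
opening: 0.0114
grasp_force: 32.7
```

```bash
python3 r.py
```

```text
14.1 [ 0.4741 -0.0501  0.0631] yaw 38.05 yaw rad 0.664 T [0.696 0.728 0.017] F [-3.6  3.   5.8] 0.0114 32.7 q6 135.9 e6 [ -1.47 -38.11  45.52  -1.66  -0.83  -0.  ]
```

Call:
servo_tool:
  moves:
    - [-0.06,0.06,0,0.06]
    - [-0.06,0.06,0,0.12]
    - [-0.06,0.06,0,0.18]
    - [-0.06,0.06,0,0.24]
    - [-0.06,0.06,0,0.3]
    - [-0.06,0.06,0,0.36]
    - [-0.06,0.06,0,0.42]
    - [-0.06,0.06,0,0.48]
    - [-0.06,0.06,0,0.54]
    - [-0.06,0.06,0,0.6]
    - [-0.06,0.06,0,0.66]
    - [-0.06,0.06,0,0.72]
    - [-0.06,0.06,0,0.76]
    - [-0.06,0.06,0,0.785]
    - [-0.06,0.06,0,0.785]
    - [-0.06,0.06,0,0.785]

```text
time: 15.43
ee_pos: [0.4745, -0.0503, 0.0631]
tcp_rot: [179.8, 0.0, 82.9]
wrist_force: [5.3, -3.3, 5.5]
opening: 0.0108
grasp_force: 32.6
```

```bash
python3 r.py
```

```text
15.43 [ 0.4745 -0.0503  0.0631] yaw 82.94 yaw rad 1.448 T [-0.586 -0.997  0.003] F [ 5.3 -3.3  5.5] 0.0108 32.6 q6 91.0 e6 [  1.06 -37.69  41.44   2.22   0.62  -0.1 ]
```

Call:
servo_tool:
  moves:
    - [0,0,0,0]
    - [0,0,0,0]
    - [0,0,0,0]
    - [0,0,0,0]
    - [0,0,0,0]
    - [0,0,0,0]
  claw: 0.72

```text
time: 15.93
ee_pos: [0.4731, -0.0498, 0.0619]
tcp_rot: [-180.0, -0.0, 83.0]
wrist_force: [0.4, 0.4, -0.5]
opening: 0.0242
grasp_force: 0.0
```

Call:
servo_tool:
  moves:
    - [0,0,1,0]
    - [0,0,3,0]
    - [0,0,6,0]
    - [0,0,8,0]
    - [0,0,11,0]
    - [0,0,14,0]
    - [0,0,14,0]
    - [0,0,14,0]

```text
time: 16.6
ee_pos: [0.4742, -0.05, 0.2044]
tcp_rot: [179.8, -0.0, 83.0]
wrist_force: [-0.3, 0.1, -0.7]
opening: 0.0239
grasp_force: 0.0
```

```bash
python3 r.py
python3 - <<'E'
from h import *
o=get_obs();im=camera('wrist');K,M=cam('wrist',o)
for c in('red','blue'):
    r=handle(im,K,M,c)[:3];print(c,r);d=r[1][2]-r[0][2];print(np.degrees(np.arctan2(d[1],d[0])))
# neighbours: black/white bar before vs after, in world; grey patches around known axes at z .099
ims={'before':(cv2.imread('pics/w2full.png')[:,:,::-1].copy(),dict(ee_pos=[0.50315181,-0.15894315,0.15435976],tcp_rot=[-179.878,-.0789,100.311])),'mid':(cv2.imread('pics/w8.png')[:,:,::-1].copy(),dict(ee_pos=[.4736,-.0505,.1388],tcp_rot=[-180,0,38.25])),'w1':(cv2.imread('pics/w1.png')[:,:,::-1].copy(),dict(ee_pos=[.48982,-.11008,.24979],tcp_rot=[-179.953,-.035,100.235])),'now':(im,o)}
R=np.array([.505,-.1625]);u=(np.array([.474,-.0505])-R)/2
for k,(i,oo) in ims.items():
    K,M=cam('wrist',oo);h=cv2.cvtColor(i,cv2.COLOR_RGB2HSV)
    for c,n in(('black',3),('white',1)):
        g=np.linspace(-.02,.02,81);X,Y=np.meshgrid(g,g);P=np.c_[X.ravel()+R[0]+n*u[0],Y.ravel()+R[1]+n*u[1],np.full(X.size,.099),np.ones(X.size)]
        q=(K@(M@P.T)[:3]);q=(q[:2]/q[2]).reshape(2,81,81).astype(np.float32)
        pt=cv2.remap(i,q[0],q[1],1);V=pt.max(2)
        m=(V<60) if c=='black' else ((V>120)&(pt.min(2)>pt.max(2)*.8))
        m&=np.hypot(X,Y)<.019
        mu=cv2.moments(m.astype(np.uint8),True);print(k,c,m.sum(),'axis deg',np.degrees(.5*np.arctan2(2*mu['mu11'],mu['mu20']-mu['mu02'])).round(1))
E
```

```text
16.6 [ 0.4742 -0.05    0.2044] yaw 83.01 yaw rad 1.449 T [-0.004 -0.006 -0.064] F [-0.3  0.1 -0.7] 0.0239 0.0 q6 91.0 e6 [ -0.   -42.65  49.26   0.45  -0.    -0.  ]Traceback (most recent call last):
  File "<stdin>", line 4, in <module>
  File "h.py", line 24, in handle
    m=mask(im,col);m,_,_=blob(cv2.morphologyEx(m,cv2.MORPH_CLOSE,np.ones((3,3))))
                         ~~~~^^^^^^^^^^^^^^^^^^^^^^^^^^^^^^^^^^^^^^^^^^^^^^^^^^^^
  File "h.py", line 22, in blob
    n,l,s,c=cv2.connectedComponentsWithStats(m);i=1+np.argmax(s[1:,4]);return (l==i).astype(np.uint8),c[i],s[i]
                                                    ~~~~~~~~~^^^^^^^^^
    return _wrapfunc(a, 'argmax', axis=axis, out=out, **kwds)
    return bound(*args, **kwds)
ValueError: attempt to get argmax of an empty sequence
```

Run:
```python
from h import *
o=get_obs();im=camera('wrist');K,M=cam('wrist',o)
r=handle(im,K,M,'blue')[:2];print(r);d=r[1][2]-r[0][2];print('blue deg',np.degrees(np.arctan2(d[1],d[0])))
ims={'w2':(cv2.imread('pics/w2full.png')[:,:,::-1].copy(),dict(ee_pos=[0.50315181,-0.15894315,0.15435976],tcp_rot=[-179.878,-.0789,100.311])),'w8':(cv2.imread('pics/w8.png')[:,:,::-1].copy(),dict(ee_pos=[.4736,-.0505,.1388],tcp_rot=[-180,0,38.25])),'now':(im,o)}
for k,(i,oo) in ims.items():  # white handle's centre screw / black's white mark: grey/white spots near the axes
    K,M=cam('wrist',oo);R=np.array([.505,-.1625]);u=(np.array([.474,-.0505])-R)/2
    g=np.linspace(-.02,.02,81);X,Y=np.meshgrid(g,g)
    for c,n in(('black',3),('white',1)):
        P=np.c_[X.ravel()+R[0]+n*u[0],Y.ravel()+R[1]+n*u[1],np.full(X.size,.099),np.ones(X.size)]
        q=K@(M@P.T)[:3];q=(q[:2]/q[2]).reshape(2,81,81).astype(np.float32)
        pt=cv2.remap(i,q[0],q[1],1);V=pt.max(2).astype(int)
        m=(V<60)&(np.hypot(X,Y)<.019) if c=='black' else (V>0)&(np.hypot(X,Y)<.019)
        if c=='black':
            mu=cv2.moments(m.astype(np.uint8),True);print(k,c,m.sum(),np.degrees(.5*np.arctan2(2*mu['mu11'],mu['mu20']-mu['mu02'])))
        else:
            e=cv2.Canny(pt,40,100);L=cv2.HoughLinesP(e,1,np.pi/180,18,minLineLength=22,maxLineGap=4)
            print(k,c,[] if L is None else [round(float(np.degrees(np.arctan2(l[0][3]-l[0][1],l[0][2]-l[0][0])))) for l in L])
```

```text
[(np.int32(60), array([323.05, 191.75]), array([ 0.4733, -0.0507,  0.099 ])), (np.int32(51), array([323., 180.]), array([ 0.4746, -0.0396,  0.099 ]))]
blue deg 83.32011393677733
w2 black 4509 0.0
w2 white [21, 20, 64, 19, 19, -31, 77, -77, -31]
w8 black 861 30.408648297930828
w8 white [20, 18, 19, -76, 75, 20, 77]
now black 29 42.65037038341744
now white [84, 83, 20, -79, -86, -79, 19, -76, -7]
```

Call:
servo_tool:
  moves:
    - [0,0,3,0.1]
    - [0.8,-3,4.5,0.2]
    - [1.6,-6,4.5,0.3]
    - [1.6,-6,4.5,0.3]
    - [1.6,-6,4.5,0.3]
    - [1.6,-6,4.5,0.3]
    - [1.6,-6,4.5,0.3]
    - [1.6,-6,4.5,0.3]
  claw: 0

```text
time: 17.37
ee_pos: [0.489, -0.1091, 0.2467]
tcp_rot: [-180.0, -0.0, 100.2]
wrist_force: [0.4, -0.2, 0.7]
opening: 0.0851
grasp_force: 0.0
```

```bash
python3 r.py
python3 - <<'E'
from h import *
o=get_obs();im=camera('wrist');cv2.imwrite('pics/w9.png',im[:,:,::-1]);K,M=cam('wrist',o)
for c in('red','blue'):
    r=handle(im,K,M,c)[:2];print(c,r);d=r[1][2]-r[0][2];print(np.degrees(np.arctan2(d[1],d[0])))
o1=dict(ee_pos=[.48982,-.11008,.24979],tcp_rot=[-179.953,-.035,100.235]);i1=cv2.imread('pics/w1.png')[:,:,::-1].copy();K1,M1=cam('wrist',o1)
R=np.array([.505,-.1625]);u=(np.array([.474,-.0505])-R)/2
g=np.linspace(-.022,.022,89);X,Y=np.meshgrid(g,g)
def patch(i,K,M,c,z):
    P=np.c_[X.ravel()+c[0],Y.ravel()+c[1],np.full(X.size,z),np.ones(X.size)]
    q=K@(M@P.T)[:3];q=(q[:2]/q[2]).reshape(2,89,89).astype(np.float32);return cv2.remap(i,q[0],q[1],1)
for n,c,z in(('red',R,.099),('white',R+u,.099),('blue',R+2*u,.099),('black',R+3*u,.099),('jar',(.5313,-.27),.106)):
    a,b=patch(i1,K1,M1,c,z),patch(im,K,M,c,z);print(n,'absdiff',cv2.absdiff(a,b).mean().round(1),'corr',np.corrcoef(a.ravel(),b.ravel())[0,1].round(3))
s0=cv2.imread('pics/side0.png')[:,:,::-1];s=camera('side')
for n,(x,y,w,h) in dict(shaker=(280,172,24,38),jar=(338,288,36,58)).items(): print(n,cv2.absdiff(s0[y:y+h,x:x+w].copy(),s[y:y+h,x:x+w].copy()).mean().round(1))
E
```

```text
17.37 [ 0.489  -0.1091  0.2467] yaw 100.2 yaw rad 1.749 T [-0.016 -0.029 -0.001] F [ 0.4 -0.2  0.7] 0.0851 0.0 q6 67.2 e6 [-3.000e-01 -4.473e+01  4.574e+01 -0.000e+00 -1.000e-02  2.000e-02]
red [(np.int32(31), array([328.55, 228.58]), array([ 0.5044, -0.163 ,  0.099 ])), (np.int32(15), array([327.47, 236.33]), array([ 0.5049, -0.1725,  0.099 ]))]
-86.98721249581631
blue [(np.int32(55), array([318.67, 121.44]), array([ 0.4733, -0.0505,  0.099 ])), (np.int32(42), array([321.74, 111.24]), array([ 0.4746, -0.0403,  0.099 ]))]
82.73675525941532
red absdiff 14.1 corr 0.899
white absdiff 1.6 corr 0.997
blue absdiff 13.6 corr 0.817
black absdiff 2.1 corr 0.999
jar absdiff 2.3 corr 0.993
shaker 3.0
jar 3.2
```

Blue is right, and white, black, jar and shaker are undisturbed. Before handing in, I'll check red's final angle precisely with edge lines, since its mark reads about 2° short of the gripper's.

Run:
```python
from h import *
g=np.linspace(-.022,.022,353);X,Y=np.meshgrid(g,g)
lsd=cv2.createLineSegmentDetector()
for n,p,rot,c in(('w2full',[.50315,-.15894,.15436],[-179.878,-.0789,100.311],(.5048,-.1628)),('w3',[.50443,-.16268,.14044],[-179.991,-.0154,124.204],(.5048,-.1628)),('w7',[.5048,-.1625,.1389],[-180,0,90.74],(.5042,-.1628)),('w8',[.4736,-.0505,.1388],[-180,0,38.25],(.473,-.0507)),('w8',[.4736,-.0505,.1388],[-180,0,38.25],(.5048,-.1628))):
    i=cv2.imread(f'pics/{n}.png');K,M=cam('wrist',dict(ee_pos=p,tcp_rot=rot))
    P=np.c_[X.ravel()+c[0],Y.ravel()+c[1],np.full(X.size,.099),np.ones(X.size)]
    q=K@(M@P.T)[:3];q=(q[:2]/q[2]).reshape(2,353,353).astype(np.float32)
    pt=cv2.remap(i,q[0],q[1],cv2.INTER_CUBIC)
    out=[]
    for ch in range(3):
        for l in lsd.detect(cv2.GaussianBlur(pt[...,ch].copy(),(0,0),3))[0][:,0]:
            d=l[2:]-l[:2];L=np.hypot(*d)/8;
            if L>8: out.append((round(float(np.degrees(np.arctan2(d[1],d[0]))%180),1),round(float(L),1),tuple(((l[:2]+l[2:])/16-22).round(1))))
    print(n,c,*[f'{a[0]}({a[1]}mm@{a[2][0]:.0f},{a[2][1]:.0f})' for a in sorted(out)])
```

```text
w2full (0.5048, -0.1628) 14.4(9.7mm@-11,-17) 14.5(11.2mm@-11,-17) 15.2(17.8mm@-7,-16) 16.3(8.3mm@18,-9) 17.3(9.6mm@18,-10) 21.8(12.3mm@8,-19) 97.4(12.5mm@-15,11) 97.9(8.7mm@10,13) 100.4(8.2mm@-15,9) 103.7(12.8mm@20,14) 104.2(13.2mm@20,14) 104.2(16.4mm@-20,-9) 104.4(14.2mm@20,14) 107.6(15.1mm@11,-4) 108.6(14.7mm@11,-4) 123.5(8.8mm@8,-8) 124.5(8.8mm@8,-8) 124.6(27.3mm@3,6) 124.7(8.5mm@4,-11) 125.0(24.2mm@2,11) 125.2(14.4mm@-1,-9) 126.0(13.3mm@-1,-8) 126.9(8.6mm@4,-11) 129.9(8.6mm@-12,2) 174.1(8.3mm@-1,-21)
w3 (0.5048, -0.1628) 14.9(14.7mm@-15,-19) 15.0(10.0mm@-3,-16) 17.6(8.4mm@-17,-20) 70.7(9.8mm@-17,14) 88.5(10.0mm@7,8) 99.0(8.3mm@7,12) 105.4(31.0mm@16,7) 105.4(31.1mm@16,7) 105.4(31.3mm@16,7) 122.5(8.4mm@11,-6) 123.9(8.4mm@8,-8) 123.9(13.1mm@0,-10) 124.2(8.6mm@8,-8) 124.6(11.9mm@-0,-10) 125.0(8.1mm@8,-1) 125.2(8.4mm@5,-11) 125.4(8.5mm@5,-11) 125.8(9.4mm@4,16) 128.5(9.1mm@-16,1) 179.9(10.8mm@-7,21)
w7 (0.5042, -0.1628) 11.8(8.0mm@-9,-16) 12.4(8.3mm@-9,-16) 12.9(8.5mm@-9,-16) 15.5(15.1mm@15,-10) 22.7(9.5mm@11,-18) 23.1(10.7mm@12,-18) 49.2(9.4mm@9,2) 90.7(8.6mm@12,12) 91.1(11.3mm@-13,13
[... 244 characters left out ...]
m@-12,5) 174.3(8.7mm@2,-19) 176.0(8.6mm@2,-19)
w8 (0.473, -0.0507) 35.4(12.2mm@-10,2) 36.4(9.1mm@-12,-0) 36.6(12.0mm@9,0) 37.7(9.9mm@-1,-7) 37.8(10.2mm@-1,-7) 38.3(8.2mm@10,6) 38.4(8.7mm@10,6) 39.0(8.9mm@1,18) 40.4(8.8mm@0,17) 90.7(10.5mm@21,8) 92.8(9.0mm@21,8) 103.1(8.8mm@-13,18) 103.9(10.1mm@-4,-14) 104.7(20.3mm@-11,12) 106.0(12.9mm@-3,-16) 130.9(8.3mm@18,16)
w8 (0.5048, -0.1628) 15.7(13.3mm@16,6) 17.2(8.0mm@16,0) 69.1(10.0mm@14,17) 69.3(9.7mm@14,18) 84.5(15.6mm@8,2) 92.8(8.7mm@2,-10) 92.9(8.4mm@2,-10) 93.6(17.0mm@8,13) 93.7(8.3mm@-2,-11) 93.8(30.9mm@5,3) 94.8(14.0mm@-7,8) 95.0(14.4mm@-6,-7) 95.1(14.2mm@-7,8) 105.3(23.4mm@-12,11) 105.5(23.6mm@-12,11) 105.5(23.8mm@-12,10) 107.3(8.4mm@-9,18)
```

Lines put the red bar at 124.6° before and about 94.3° now, but the gripper let go at 90.8°. That is either grip compliance or a back-off. I have time to re-grip it, biased slightly clockwise, and feel whether it is still snug.

Call:
servo_tool:
  moves:
    - [0.4,-1.5,0,-0.04]
    - [0.8,-3,-2,-0.08]
    - [1.2,-4.5,-5,-0.126]
    - [1.6,-5.3,-8,-0.126]
    - [1.6,-5.3,-10.8,-0.126]
    - [1.6,-5.3,-10.8,-0.126]
    - [1.6,-5.3,-10.8,-0.126]
    - [1.6,-5.3,-10.8,-0.126]
  claw: 0.7

```text
time: 18.13
ee_pos: [0.5058, -0.1626, 0.1411]
tcp_rot: [179.9, 0.0, 93.0]
wrist_force: [-0.8, 0.3, 0.3]
opening: 0.0258
grasp_force: 0.0
```

```bash
python3 r.py
python3 - <<'E'
from h import *
o=get_obs();im=camera('wrist');K,M=cam('wrist',o);print(handle(im,K,M,'red')[:2])
E
```

```text
18.13 [ 0.5058 -0.1626  0.1411] yaw 93.0 yaw rad 1.623 T [ 0.023 -0.009 -0.064] F [-0.8  0.3  0.3] 0.0258 0.0 q6 69.2 e6 [-1.900e-01 -4.657e+01  4.477e+01 -6.000e-02 -1.000e-02  0.000e+00]
[(np.int32(74), array([321.73, 214.3 ]), array([ 0.5044, -0.163 ,  0.099 ])), (np.int32(45), array([321.93, 227.4 ]), array([ 0.5051, -0.1733,  0.099 ]))]
```

Aligned. Descend and grip with a firmer 60 N to limit tilt.

Call:
servo_tool:
  moves:
    - [-0.07,0,-2.5,0]
    - [-0.07,0,-4.5,0]
    - [-0.07,0,-6.5,0]
    - [-0.07,0,-7.6,0]
    - [-0.07,0,-8.1,0]
    - [-0.07,0,-8.1,0]
    - [-0.07,0,-8.1,0]

```text
time: 18.77
ee_pos: [0.5053, -0.163, 0.0595]
tcp_rot: [179.9, 0.0, 93.0]
wrist_force: [-0.4, -0.5, 0.0]
opening: 0.0256
grasp_force: 0.0
```

Call:
servo_tool:
  moves:
    - [0,0,0,0]
    - [0,0,0,0]
    - [0,0,0,0]
    - [0,0,0,0]
    - [0,0,0,0]
    - [0,0,0,0]
  claw: 1
  force: 60

```text
time: 19.27
ee_pos: [0.5055, -0.1631, 0.0598]
tcp_rot: [179.9, 0.0, 93.0]
wrist_force: [-0.8, 0.4, 6.2]
opening: 0.0106
grasp_force: 60.2
```

```bash
python3 r.py; python3 s.py
```

```text
19.27 [ 0.5055 -0.1631  0.0598] yaw 93.0 yaw rad 1.623 T [0.095 0.265 0.234] F [-0.8  0.4  6.2] 0.0106 60.2 q6 69.1 e6 [-2.600e-01 -4.548e+01  4.381e+01 -5.000e-01 -2.000e-02  2.400e-01]
avg [0.245 0.238] yaw 1.6231 19.5667 [-0.9  0.9  6.6]
```

Call:
servo_tool:
  moves:
    - [0,0,0,-0.005]
    - [0,0,0,-0.01]
    - [0,0,0,-0.01]
    - [0,0,0,-0.01]

```text
time: 19.9
ee_pos: [0.5054, -0.1631, 0.0598]
tcp_rot: [179.9, 0.0, 92.4]
wrist_force: [-1.9, 0.0, 6.7]
opening: 0.0104
grasp_force: 60.3
```

```bash
python3 s.py
```

```text
avg [0.229 0.232] yaw 1.6131 20.2 [-1.2  0.8  7.6]
```

Call:
servo_tool:
  moves:
    - [0,0,0,-0.01]
    - [0,0,0,-0.02]
    - [0,0,0,-0.02]
    - [0,0,0,-0.02]

```text
time: 20.53
ee_pos: [0.5054, -0.1631, 0.0598]
tcp_rot: [179.9, 0.0, 91.3]
wrist_force: [-1.1, 0.4, 6.5]
opening: 0.0108
grasp_force: 60.4
```

```bash
python3 s.py
```

```text
avg [0.232 0.243] yaw 1.593 20.8333 [-0.9  0.9  6.8]
```

```bash
cat > l.py <<'E'
from h import *
def lines(im,o,c=(.5048,-.1628),lo=80,hi=112):
    g=np.linspace(-.022,.022,353);X,Y=np.meshgrid(g,g);K,M=cam('wrist',o)
    P=np.c_[X.ravel()+c[0],Y.ravel()+c[1],np.full(X.size,.099),np.ones(X.size)]
    q=K@(M@P.T)[:3];q=(q[:2]/q[2]).reshape(2,353,353).astype(np.float32)
    pt=cv2.remap(np.ascontiguousarray(im),q[0],q[1],cv2.INTER_CUBIC);out=[]
    for ch in range(3):
        for l in cv2.createLineSegmentDetector().detect(cv2.GaussianBlur(pt[...,ch].copy(),(0,0),3))[0][:,0]:
            d=l[2:]-l[:2];L=np.hypot(*d)/8;m=((l[:2]+l[2:])/16-22).round(0)
            a=np.degrees(np.arctan2(d[1],d[0]))%180
            if L>6 and lo<a<hi and abs(m[0])<12: out.append(f'{a:.1f}({L:.0f}@{m[0]:.0f},{m[1]:.0f})')
    return sorted(out)
E
python3 - <<'E'
from l import *
o=get_obs();im=camera('wrist');cv2.imwrite('pics/w10.png',im[:,:,::-1]);print(o['tcp_rot'][2],lines(im,o));K,M=cam('wrist',o);print(handle(im,K,M,'red'))
E
```

```text
91.27289144880916 ['85.4(18@-8,6)', '85.5(12@-8,9)', '86.0(10@-8,2)', '87.6(7@-8,-0)', '91.5(34@5,-1)', '91.7(30@-6,1)', '92.3(9@-2,-12)', '92.4(9@2,-12)', '92.5(9@-2,-12)', '92.5(9@2,-12)', '94.6(10@11,17)', '96.4(15@7,5)', '96.9(19@7,6)', '97.1(18@7,7)']
[(np.int32(162), array([322.35, 273.37]), array([ 0.5044, -0.1633,  0.099 ])), (np.int32(99), array([322.22, 292.99]), array([ 0.5045, -0.1741,  0.099 ]))]
```

The handle follows the gripper (bar at 91.6° for gripper 91.3°), with torque rising at about 2 N m/rad from yaw 1.71, where it landed. So the first squeeze was about 0.126, and it sprang back by 0.056 to the lasting 0.07. That fits the description: it was snug and not crushed. I'll turn no further, let go and lift.

Call:
servo_tool:
  moves:
    - [0,0,0,0]
    - [0,0,0,0]
    - [0,0,0,0]
    - [0,0,0,0]
    - [0,0,0,0]
    - [0,0,0,0]
  claw: 0.68

```text
time: 21.38
ee_pos: [0.5046, -0.1629, 0.058]
tcp_rot: [-180.0, -0.0, 91.3]
wrist_force: [0.6, 0.7, -0.7]
opening: 0.0274
grasp_force: 0.0
```

Run:
```python
from l import *
o=get_obs();im=camera('wrist');K,M=cam('wrist',o);print(o['tcp_rot'][2],o['opening'],lines(im,o),handle(im,K,M,'red')[:2])
```

```text
91.25809086573132 0.027352955585417917 ['104.8(6@-5,-14)', '84.3(7@-7,18)', '91.3(13@11,5)', '92.9(18@11,2)', '92.9(24@11,5)', '93.2(7@5,11)', '93.6(7@5,1)', '94.2(8@-6,-0)', '94.2(9@2,-12)', '94.3(11@-6,-1)', '94.3(13@5,-2)', '94.4(9@2,-12)', '94.6(9@-1,-12)', '95.0(9@-1,-12)', '95.7(6@6,-10)'] [(np.int32(165), array([323.93, 275.95]), array([ 0.5044, -0.1633,  0.099 ])), (np.int32(116), array([340.14, 269.56]), array([ 0.5118, -0.1598,  0.099 ]))]
```

Call:
servo_tool:
  moves:
    - [0,0,1,0]
    - [0,0,3,0]
    - [0,0,6,0]
    - [0,0,8,0]
    - [0,0,12,0]
    - [0,0,16,0]
    - [0,0,18.7,0]
    - [-1.6,5.3,18.7,0.1]
    - [-1.6,5.3,18.7,0.15]
    - [-1.6,5.3,18.7,0.15]
    - [-1.6,5.3,18.7,0.15]

```text
time: 22.35
ee_pos: [0.4886, -0.1095, 0.246]
tcp_rot: [179.9, 0.0, 99.9]
wrist_force: [0.4, 0.2, 0.3]
opening: 0.0276
grasp_force: 0.0
```

Run:
```python
from l import *
o=get_obs();im=camera('wrist');K,M=cam('wrist',o);print(o['time'],o['ee_pos'],o['tcp_rot'][2],lines(im,o))
for c in('red','blue'):
    r=handle(im,K,M,c)[:2];d=r[1][2]-r[0][2];print(c,np.degrees(np.arctan2(d[1],d[0])))
i1=cv2.imread('pics/w9.png')[:,:,::-1].copy();print(lines(i1,dict(ee_pos=[.489,-.1091,.2467],tcp_rot=[-180,0,100.2])))
```

```text
22.35 [ 0.48863822 -0.10946218  0.24601931] 99.88433224850577 ['100.5(13@-7,-8)', '100.6(14@-7,-8)', '107.2(7@9,19)', '81.9(10@9,10)', '89.9(12@5,-5)', '90.8(9@2,-11)', '92.2(15@5,-6)', '92.8(9@2,-11)', '94.2(7@10,13)', '94.8(8@-2,-12)', '95.0(6@-9,19)', '98.0(8@-2,-12)']
red -85.87240829748808
blue 82.59308787150465
['100.4(14@-6,-8)', '100.7(14@-7,-7)', '102.7(8@9,18)', '86.5(8@10,12)', '87.0(9@10,12)', '89.1(11@5,-4)', '91.4(8@2,-11)', '92.0(15@6,-6)', '93.9(8@-2,-11)', '94.5(8@2,-12)', '96.8(8@-2,-11)']
```

Red came back to the same 94.3° resting angle, so the set is lasting. Blue is at 82.6°, about an eighth of a turn open, and the gripper is clear. I'll hand in.

```bash
python3 -c "
from workcell import *
print(job_done())"
```

```text
the job is handed in; nothing more can be done
None
```

The job is handed in: red is seated and snug by my torque and angle readings, then blue was opened about 0.785 rad. White, black, the shaker and the jar checked unmoved after the blue turn. Afterwards I briefly re-gripped red to check it (squeeze about 0.11, first close about 0.126; crush is 0.14), and both handles are let go.

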